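# Load the tape roll and pin its carriage

### The job

First put the large roll of packing tape flat on the stub spindle of the roll stand and let it sit right down. Then slide the spindle's carriage in until the hole in its tongue lines up with the holes in the fork, and after that take the retaining pin from its cradle and push it, from the side where the carriage's knob is, straight through fork and tongue until its collar is up against the fork. Let go of everything and leave the other things on the bench where they are.

Things in the scene. Friction and masses are not known exactly. Their poses are not given: they have to be found in the camera images.
- stand: The roll stand, fixed to the bench: a grey base plate 120 mm (x) by 280 mm (y) by 12 mm thick on four 9 mm feet (a thin hose passes below), with two low rails along y, an aluminium fork near its +y end and a carriage that slides along y. Origin: centre of the base's underside; z up; its x axis points away from the robot's side, yaw varies.
- fork_eye (a point): Centre of the fork's pin holes (16 mm, along x), 54 mm above the bench; axes as the stand's. The fork is two upright plates, each 8 mm thick and 36 mm wide, tops 74 mm above the bench, gap 14 mm; its outer faces lie 15 mm either side of this point along x. The pin goes in from the -x side towards +x; that side is free from 21 mm above the bench upwards.
- carriage (a joint): Carriage position along the stand's y axis, m: 0 when the tongue's hole is exactly in line with the fork's, negative when it stands out, away from the fork. Range -0.085 to +0.012: it can be pushed past the right place, there is no stop or click at 0. Starts at -0.08 to -0.05; stays where it is left; takes 2 to 3 N to move.
- tongue_eye (a point): Centre of the 16 mm hole, along x, in the tongue: an upright plate 10 mm thick and 36 mm wide at the carriage's +y end, 54 mm above the bench, which slides into the fork's gap. At joint 0 it coincides with fork_eye.
- spindle_seat (a point): On the carriage: centre of the round flange (100 mm across) the roll sits on, at the foot of the stub spindle, 33 mm above the bench; z up. The spindle is 58 mm in diameter for 11 mm, then tapers to 20 mm at its flat top, 22 mm above the flange. From here tongue_eye is 105 mm towards +y, the knob 82 mm towards -x.
- knob_top (a point): Centre of the top of the carriage's knob, an upright grey post 20 mm in diameter, its top 69 mm above the bench and free for the upper 36 mm; pinch it to slide the carriage.
- roll: The large roll of packing tape, lying flat: a ring 98 mm across and 48 mm high, bore 74 mm, wall 12 mm thick. Too wide to take across the outside: pinch the wall from above, one finger in the bore, fingertips at most 25 mm below the roll's top to stay clear of the spindle. 0.17 kg. Origin: centre of its underside; z up.
- roll_bore (a point): Centre of the roll's bore at the level of its underside.
- pin: The retaining pin, level in its cradle. Origin: on its axis at the collar's front face; x points to the tip: steel shaft 12 mm thick for 48 mm, then a nose tapering to 5 mm at 60 mm. Behind: collar 26 mm across, 6 mm thick, then a grey flat grip from 6 to 46 mm behind, 12 mm thick in y, from 8 mm above to 16 mm below the axis; pinch it across y. Home: collar on the fork's -x face. 0.06 kg.
- cradle: The pin's cradle, fixed: grey base 62 x 52 mm, two notched posts (notches open upwards, 14 mm wide, prong tops 45 mm above the bench) under the pin's shaft; pin axis 38 mm above the bench. Lift the pin straight up 20 mm to clear it; its grip stands free at the -x end. Cradle and roll may be on either side of the stand. Origin: centre of its underside.
- small_spool: A small spool of thread-seal tape, 52 mm across and 14 mm high, lying flat; a bystander, not the roll to mount. Origin: centre of its underside.
- marker: A marker pen 135 mm long and 17 mm thick, lying down; bystander. Origin: centre of its underside.
- vial: A small brown capped vial 36 mm across and 72 mm tall, standing; bystander. Origin: centre of its underside.
- multimeter: A hand-held multimeter, 70 x 128 x 34 mm, lying on its back; bystander. Origin: centre of its underside.
Mind the look-alikes: they are no part of the job. What is shaped like the roll but black is not meant.

How it is judged (in metres and radians):
On the way, in this order (a step that is already met when the one before it is completed fails the run):
1. the roll sits flat on the spindle's flange, while the carriage still stands out (horizontal distance between roll_bore and spindle_seat below 0.012 m and z of roll_bore in the frame of spindle_seat between -0.005 and 0.005 m and angle between roll's own z axis and vertical below 0.08 rad and value of joint carriage below -0.015 m), for 0.2 s.
2. with the roll on, the carriage is slid in until the tongue's hole is in line with the fork's (within 5 mm) (horizontal distance between roll_bore and spindle_seat below 0.012 m and z of roll_bore in the frame of spindle_seat between -0.005 and 0.005 m and angle between roll's own z axis and vertical below 0.08 rad and value of joint carriage between -0.005 and 0.005 m), for 0.2 s.
3. the pin is through fork and tongue, its collar up against the fork (all of step 2 and x of pin in the frame of fork_eye between -0.021 and -0.012 m and y of pin in the frame of fork_eye between -0.005 and 0.005 m and z of pin in the frame of fork_eye between -0.006 and 0.006 m and angle between the x axis of pin and the x axis of fork_eye, either way round below 0.15 rad), for 0.2 s.
At the end, for the whole second after the job is handed in: Roll flat on the flange (bore within 12 mm of the spindle axis, height 5 mm, tilt 0.08 rad); carriage within 5 mm of line; pin through fork and tongue, collar within 6 mm of the fork's -x face, within 5 mm sideways and 6 mm in height of the hole axis and 0.15 rad of it; both at rest (all of step 3 and linear speed of each of roll, pin below 0.02 m/s); the robot touches nothing.
It fails at once if the small spool is moved more than 40 mm (distance of small_spool from where it was at the start of the episode above 0.04 m).
It fails at once if the marker is moved more than 40 mm (distance of marker from where it was at the start of the episode above 0.04 m).
It fails at once if the vial is moved more than 40 mm (distance of vial from where it was at the start of the episode above 0.04 m).
It fails at once if the multimeter is moved more than 40 mm (distance of multimeter from where it was at the start of the episode above 0.04 m).
It also fails if it takes over 72 s, if anything falls off the work surface, if the arm or the gripper's body presses on something with over 40 N, if the wrist force passes 120 N, or if a joint passes its speed limit or range.

### The arm

A 6-joint arm with a two-finger parallel gripper is mounted at the origin on a cart in front of the work surface, level with it; the furniture and walls round the work are solid. World frame = base frame: x ahead of the robot, y to its left, z up, the work surface at z = 0. Lengths are in mm, angles in rad, forces in N, time in s.
With the tool pointing down it reaches from about 300 to 775 mm from the base axis. Payload 14.6 kg.
Tool frame: the origin (TCP) lies between the finger pads; the fingertips stand 19 mm ahead of it and the grasp point (between the pads) is the TCP; z points along the fingers, y is the line along which they close (so a half turn about z gives the same grasp; the last joint's range is limited). The gripper opens to 94 mm and grips with 3 to 60 N. Pads are 16 mm wide; open, the fingers measure 119 mm over their backs; the gripper's body (75 mm by 177 mm) begins 78 mm behind the grasp point.
Start: joints at [-1.242, 0.3, 1.521, -0, 1.321, -0.067], TCP at [212.043, -507.471, 224.446] pointing down, gripper open.
Joint ranges: [-3.03, 3.03], [-0.79, 2.21], [0.23, 2.52], [-1.04, 4.18], [0, 3.07], [-2.55, 2.55]. Speed limits (rad/s): [2.22, 2.22, 2.57, 3.14, 3.14, 3.14].

### API

Orientations are given as [roll, pitch, yaw] about the fixed x, y, z axes, in that order (R = Rz(yaw) Ry(pitch) Rx(roll)).
In Python, from cell import monitor, imaging, job, find_in, trace gives the robot as it stands. The module is installed in compiled form; this text tells all that it offers.
- The arm moves only by the tool arm_command, never from a script. Its argument "steps" is a list of rows, each a list of 5 numbers: the opening, from 0 (shut) to 1 (fully open), then the shift along the tool's x, y, z in mm, then the turn about the tool's z in degrees. In form: [[gripper, dx, dy, dz, turn], ...]. A call has 1 to 20 rows; each row is the pose to reach, as a shift and turn from the pose commanded when the call began, along the tool's axes at that moment; what a row does not reach only later rows make up. A row lasts 1/8 s, in which the tool goes at most 62.5 mm and 10.7 degrees, less where a joint would pass 70% of its speed; a pose out of reach is approached as far as the arm can. A call with a gripper value outside its range is refused whole. The fingers move at their own pace and stop on an object; "force" is the grip in N (left out, the last holds). Time passes only in rows, so rows that repeat a pose let the fingers close. It gives the time, the measured TCP pose, the force, the opening and the grip force at its end, in the units of the state.
- monitor.read_state(): the state, without advancing time (a new reading comes with each control period).
- imaging.camera(name): name is "scene" or "side" or "wrist"; returns a dict with "img" (420x560x3 uint8, red, green, blue), "mtx" (3x3 intrinsics, pixels), "view" (4x4, takes a point from world to camera coordinates). Camera axes: x right, y down, z forward; pixel columns grow to the right and rows downward; lengths in mm; the calibration is good to about 2 mm. A picture is of the moment at which its call begins. There is no depth.
- job.sign_off(): hands the job in; it is judged then, once.
Trained networks look in a picture, given as the dict that the camera call returned (one of the last four; its "shot" number tells which), for a name from the list of things; names that differ only in an ending like _2 or _b are one class to them, and where a whole thing is asked for, a point or a joint stands for the part that bears it (a point fixed in the world has none). Each returns a list of dicts, best first, with "p" (0 to 1); they miss things now and then, are a little off and sometimes report something else, mostly with a low value. They report only what shows in the picture. A call takes as long as a camera call. They do not tell look-alikes from the thing itself.
- find_in(picture, target): "rect" ([centre column, centre row, width, height] in pixels, round what is visible of it).
- trace(picture, target): "region" (420x560 bool, what is visible of it) and "rect" ([centre column, centre row, width, height] in pixels, round what is visible of it).
The state is a dict: "clock": time; "joints": joint angles; "qd": joint speeds; "effort": joint torques, N m; "eef_pos": TCP position; "eef_rot": TCP orientation; "wrist_force": force on the tool from outside, world axes, zero at the start; "moment": the same for the moment, N m; "finger_gap": finger opening in mm; "finger_force": force on a finger pad.
Only numpy, scipy, OpenCV 4.12 (cv2) and the standard library are available. Lean on these libraries where they do the work, as an engineer would, in place of code of your own. Each camera call takes 0.05 s, during which the arm holds its last target. There are 200 camera calls.

## Working session

There is one attempt and no reset: what is moved stays moved. The work goes in short steps, Python scripts to look and compute and a tool call to move; the robot and the scene stay as the last step left them, time stands still between calls to the robot, and variables do not carry over. Pictures are saved under pics/ and viewed, at most 10 in all, crops included, and the job is handed in when it is done.

Besides the shell and the picture viewer there is one more tool, called after ">>>" as a command line: name --pt "numbers of a row" for each row, then --argument value for the rest. arm_command: Moves the arm, as the interface text tells. Its arguments: {"type":"object","properties":{"steps":{"type":"array","items":{"type":"array","items":{"type":"number"}}},"force":{"type":"number"}},"required":["steps"]}

```bash
mkdir -p pics
cat > h.py <<'E'
import numpy as np, cv2
from cell import monitor, imaging, job, find_in, trace
def ray(c,u,v):
    V=np.array(c['view']);R=V[:3,:3];t=V[:3,3]
    d=R.T@np.linalg.solve(np.array(c['mtx']),[u,v,1.]);return -R.T@t,d
def at(c,u,v,z):
    o,d=ray(c,u,v);return o+d*(z-o[2])/d[2]
def proj(c,P):
    V=np.array(c['view']);p=np.array(c['mtx'])@(V[:3,:3]@np.array(P,float)+V[:3,3]);return p[:2]/p[2]
def save(c,n): cv2.imwrite('pics/'+n,c['img'][:,:,::-1])
E
python3 - <<'E'
from h import *
s=monitor.read_state();print(s['clock'],s['eef_pos'],s['eef_rot'])
ims=[]
for n in ('scene','side'):
    c=imaging.camera(n);ims.append(c['img'])
    print(n,ray(c,280,210))
    for t in ['stand','carriage','knob_top','roll','pin','cradle','small_spool','marker','vial','multimeter','fork_eye','tongue_eye','spindle_seat']:
        try:print(t,[(np.round(d['rect']).tolist(),round(d['p'],2)) for d in find_in(c,t)][:3])
        except Exception as e:print(t,e)
for i,n in zip(ims,('scene','side')): cv2.imwrite(f'pics/{n}0.png',cv2.resize(i[:,:,::-1],(800,600)))
E
```

```text
0.0 [ 211.96975198 -507.24732322  223.8871998 ] [-3.14044875e+00 -7.32928055e-05  3.95813591e-01]
scene (array([-538.14468646, -719.6529057 ,  950.34881727]), array([ 0.72317021,  0.37895867, -0.57790193]))
stand [([279.0, 220.0, 74.0, 69.0], 0.77)]
carriage [([286.0, 216.0, 44.0, 44.0], 0.61)]
knob_top [([286.0, 218.0, 49.0, 47.0], 0.65)]
roll [([368.0, 271.0, 42.0, 40.0], 0.8), ([393.0, 310.0, 48.0, 42.0], 0.66)]
pin [([203.0, 188.0, 16.0, 15.0], 0.63)]
cradle [([211.0, 188.0, 19.0, 21.0], 0.53)]
small_spool [([189.0, 173.0, 16.0, 12.0], 0.67), ([287.0, 220.0, 48.0, 43.0], 0.66)]
marker [([331.0, 297.0, 50.0, 5.0], 0.84)]
vial []
multimeter []
fork_eye [([281.0, 219.0, 74.0, 62.0], 0.67)]
tongue_eye [([288.0, 220.0, 50.0, 46.0], 0.96)]
spindle_seat [([288.0, 219.0, 48.0, 43.0], 0.89)]
side (array([ 490.42727947, 1169.97180985,  993.46057696]), array([ 0.06513629, -0.81503014, -0.57586958]))
stand [([278.0, 232.0, 88.0, 58.0], 0.75)]
carriage [([296.0, 220.0, 51.0, 33.0], 0.77), ([225.0, 228.0, 7.0, 24.0], 0.51)]
knob_top [([292.0, 216.0, 55.0, 29.0], 0.88)]
roll [([317.0, 172.0, 26.0, 27.0], 0.7), ([346.0, 160.0, 24.0, 25.0], 0.65), ([226.0, 226.0, 10.0, 22.0], 0.52)]
pin [([263.0, 290.0, 41.0, 8.0], 0.79)]
cradle [([256.0, 291.0, 26.0, 23.0], 0.93)]
small_spool [([296.0, 217.0, 47.0, 25.0], 0.17)]
marker [([316.0, 173.0, 32.0, 21.0], 0.67), ([356.0, 188.0, 25.0, 20.0], 0.62)]
vial [([293.0, 219.0, 53.0, 32.0], 0.66), ([226.0, 227.0, 8.0, 23.0], 0.63)]
multimeter [([253.0, 185.0, 41.0, 26.0], 0.71)]
fork_eye [([280.0, 232.0, 80.0, 64.0], 0.74)]
tongue_eye [([294.0, 217.0, 51.0, 31.0], 0.97)]
spindle_seat [([295.0, 217.0, 50.0, 26.0], 0.76)]
```

View pics/scene0.png

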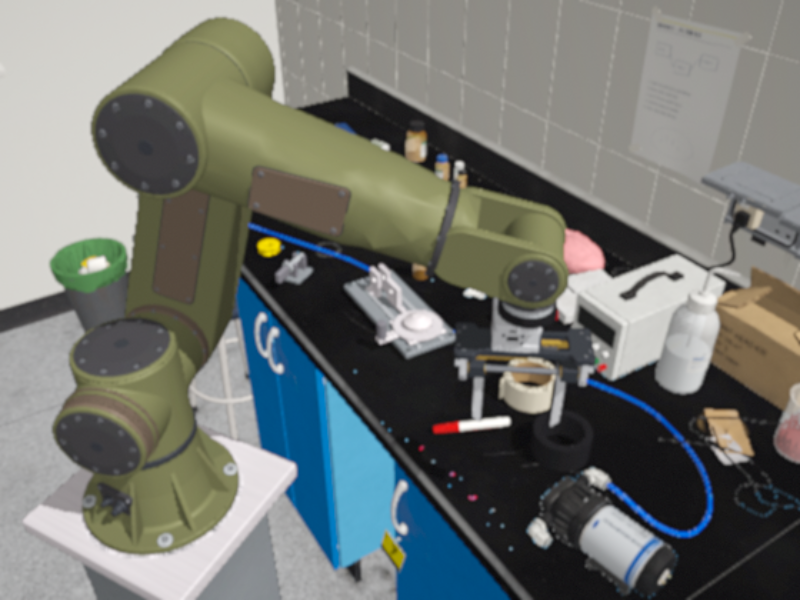

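View pics/side0.png

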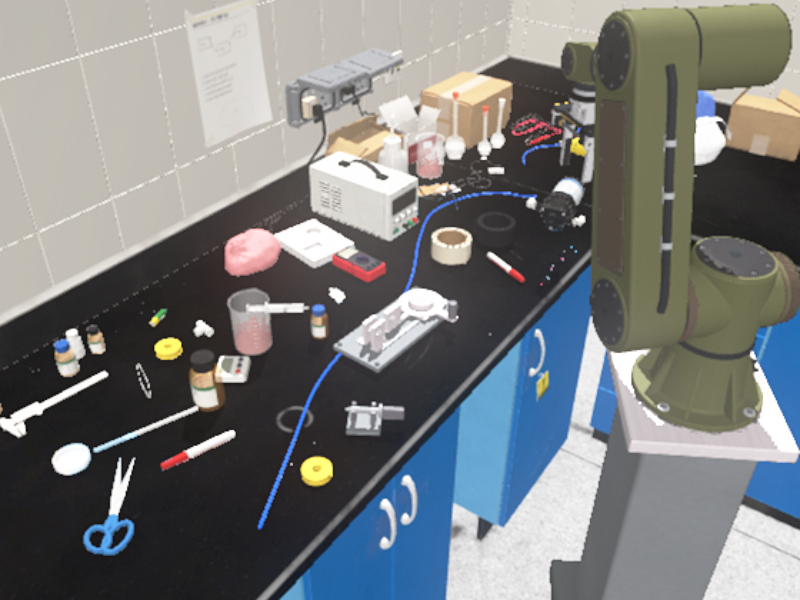

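The scene view shows the beige roll at about (370,268), black look-alike at (393,308), marker at (331,297). The side view shows the stand at about (277,230), cradle with pin at (256,292), vial at (223,226), roll at (316,172). Next I work out rough positions.

Run:
```python
from h import *
a=imaging.camera('scene');b=imaging.camera('side')
for n,u,v,z in [('roll',316,172,24),('knob',316,213,69),('spindle',296,208,50),('fork',270,234,70),('cradle',256,292,25),('vial',223,226,36),('marker',354,187,8),('black',346,160,24),('base+y end',236,241,20),('base-y corner',318,222,20),('spool',221,329,7),('meter',251,185,20)]:
    print(n,np.round(at(b,u,v,z)))
print('roll scene',at(a,370,268,24))
w=imaging.camera('wrist');save(w,'w0.png');s=monitor.read_state()
o,d=ray(w,280,210);print(o,d,w['mtx'],s['eef_pos'])
for n in ['roll','stand','pin']:print(n,[(np.round(d['rect']).tolist(),round(d['p'],2)) for d in find_in(w,n)][:3])
```

```text
roll [ 494. -445.   24.]
knob [ 487. -134.   69.]
spindle [ 549. -181.   50.]
fork [613. -17.  70.]
cradle [630. 171.  25.]
vial [760. -86.  36.]
marker [ 362. -386.    8.]
black [ 388. -541.   24.]
base+y end [715. -39.  20.]
base-y corner [ 479. -156.   20.]
spool [701. 288.   7.]
meter [ 711. -344.   20.]
roll scene [ 494.00548145 -445.11502325   24.        ]
[ 290.029401   -473.79626791  383.8932628 ] [-0.27857675 -0.11300298 -0.95380561] [[314.82911231   0.         280.89959162]
 [  0.         314.82911231 206.6733425 ]
 [  0.           0.           1.        ]] [ 212.04305677 -507.46594301  224.42424464]
roll [([382.0, 51.0, 109.0, 101.0], 0.73)]
stand []
pin []
```

View pics/w0.png

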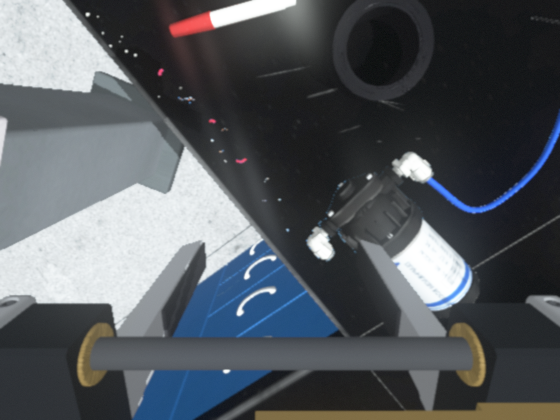

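The wrist view shows the black look-alike ring at (383,47), marker at (235,15), image-up is tool +x. Moving above the beige roll.

>>> arm_command --pt "1 57 10 0 0" --pt "1 114 20 0 0" --pt "1 171 30 0 0" --pt "1 228 42 0 0" --pt "1 284 52 0 0" --pt "1 284 52 0 0" --pt "1 284 52 0 0"

```text
clock: 2.58
eef_pos: [493.7, -446.1, 224.2]
eef_rot: [-3.141, 0.0, 0.396]
wrist_force: [-0.6, -0.4, -0.4]
finger_gap: 94.1
finger_force: 0.0
```

```bash
cat >> h.py <<'E'
def ringfit(c,name,ztop,near):
    # outer edge ellipse of top face: fit circle to hull points back-projected at ztop
    for t in trace(c,name):
        m=t['region'].astype(np.uint8)
        cs,_=cv2.findContours(m,cv2.RETR_CCOMP,cv2.CHAIN_APPROX_NONE)
        for k in cs:
            if len(k)<40: continue
            k=k[:,0,:]; P=np.array([at(c,u,v,ztop)[:2] for u,v in k])
            cc,r=cv2.minEnclosingCircle(P.astype(np.float32))
            A=np.c_[2*P,np.ones(len(P))];x=np.linalg.lstsq(A,(P**2).sum(1),rcond=None)[0]
            R=np.sqrt(x[2]+x[0]**2+x[1]**2)
            print(name,round(t['p'],2),np.round(t['rect']),'lsq',np.round(x[:2],1),round(R,1),'rms',np.round(np.std(np.hypot(*(P-x[:2]).T)),2),'enc',np.round(cc,1),round(r,1))
E
python3 - <<'E'
from h import *
w=imaging.camera('wrist');save(w,'w1.png');s=monitor.read_state();print(s['clock'],s['eef_pos'],s['eef_rot'],s['wrist_force'])
ringfit(w,'roll',48,None)
E
```

```text
2.625 [ 493.2763538  -446.38351177  224.46669041] [-3.14147933e+00  1.98880310e-04  3.95018411e-01] [ 0.41611005 -0.14804755  0.63017765]
roll 0.65 [281. 190.  93.  91.] lsq [ 494.7 -446.8] 49.3 rms 1.34 enc [ 493.3 -444.6] 52.3
roll 0.65 [281. 190.  93.  91.] lsq [ 500.7 -444.7] 29.5 rms 1.3 enc [ 502.9 -443.9] 31.6
roll 0.58 [320. 290.  79.  87.] lsq [ 393.1 -535.1] 54.1 rms 4.55 enc [ 395.  -537.3] 60.0
roll 0.58 [320. 290.  79.  87.] lsq [ 397.3 -531.3] 23.8 rms 3.2 enc [ 398.5 -530.9] 30.1
```

View pics/w1.png

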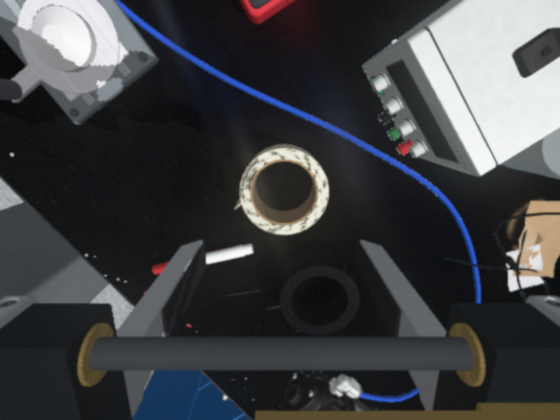

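The picture shows the beige roll at (284,190), stand at upper left with knob near (10,90), black ring at (320,300). Roll centre is about (495,-446.5), consistent with the sizes. I look at the stand before grasping.

>>> arm_command --pt "1 33 -46 -7 0" --pt "1 66 -92 -14 0" --pt "1 99 -138 -21 0" --pt "1 132 -184 -28 0" --pt "1 165 -230 -34 0" --pt "1 197 -275 -40 0" --pt "1 197 -275 -40 0" --pt "1 197 -275 -40 0"

```text
clock: 3.68
eef_pos: [569.4, -117.3, 264.7]
eef_rot: [3.141, -0.0, 0.395]
wrist_force: [-0.6, -0.8, -1.2]
finger_gap: 94.4
finger_force: 0.0
```

Run:
```python
from h import *
w=imaging.camera('wrist');save(w,'w2.png');np.savez('w2.npz',mtx=w['mtx'],view=w['view'],img=w['img']);s=monitor.read_state();print(s['clock'],s['eef_pos'],s['eef_rot'],s['wrist_force'])
for n in ['stand','carriage','pin','cradle','vial']:
    for t in trace(w,n)[:2]:
        c=max(cv2.findContours(t['region'].astype(np.uint8),0,2)[0],key=len)
        r=cv2.minAreaRect(c)
        print(n,round(t['p'],2),np.round(t['rect']),np.round(cv2.boxPoints(r)).tolist())
```

```text
3.725 [ 569.36016124 -117.61774518  264.49173199] [3.14141614e+00 1.16377596e-04 3.94183824e-01] [ 0.86827381 -1.10012447  0.41764577]
stand 0.67 [286. 151. 193. 231.] [[165.0, 95.0], [268.0, 32.0], [385.0, 221.0], [281.0, 284.0]]
carriage 0.89 [318. 202. 100. 132.] [[265.0, 264.0], [269.0, 134.0], [370.0, 137.0], [367.0, 267.0]]
pin 0.93 [59. 50. 25. 99.] [[48.0, 0.0], [75.0, 0.0], [75.0, 99.0], [48.0, 99.0]]
cradle 0.23 [469. 300.  80.  59.] [[420.0, 288.0], [489.0, 258.0], [508.0, 301.0], [439.0, 331.0]]
vial 0.96 [328.  20.  33.  39.] [[310.0, 0.0], [345.0, 0.0], [345.0, 40.0], [310.0, 40.0]]
```

View pics/w2.png

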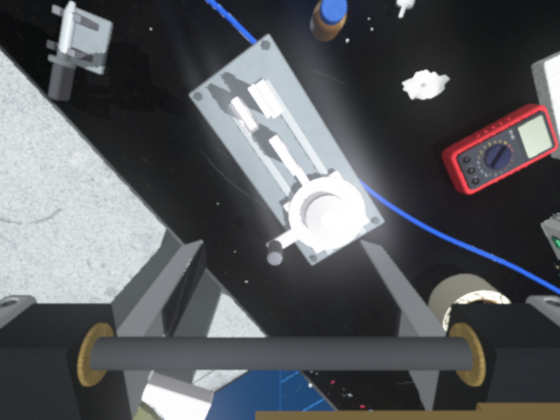

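The picture shows the stand with base corners near (190,95), (268,35), (384,221), (311,264); fork plates near (243,115) and (265,98), tongue (288,155), knob top (275,250), pin in cradle at (62,50), vial at (328,15). I crop for accurate pixels.

Run:
```python
import cv2,numpy as np
i=np.load('w2.npz')['img'][25:273,182:402,::-1]
cv2.imwrite('pics/c2.png',cv2.resize(i,None,fx=2.4,fy=2.4,interpolation=cv2.INTER_CUBIC))
```

```text
(no output)
```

View pics/c2.png

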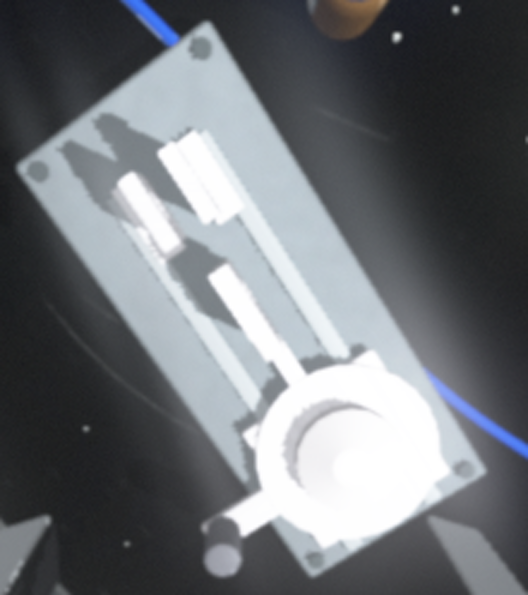

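The crop shows the base corners at (17,165), (209,22), (485,468), (313,577), knob top (222,560), and flange centred near (349,452) in crop pixels. I fit the stand pose with these.

Run:
```python
from h import *
from scipy.optimize import least_squares
w=np.load('w2.npz')
f=lambda u,v:(u/2.4+182-.3,v/2.4+25-.3)
cor=[(17,165),(209,22),(485,468),(313,577)]
C=np.array([at(w,*f(*p),21)[:2] for p in cor]);print(np.round(C,1).tolist())
print('sides',[round(np.linalg.norm(C[i]-C[(i+1)%4]),1) for i in range(4)])
M=np.array([[-60,140],[60,140],[60,-140],[-60,-140]])
def T(q,m):
    c,s=np.cos(q[2]),np.sin(q[2]);return np.array(m)@np.array([[c,s],[-s,c]])+q[:2]
r=least_squares(lambda q:(T(q,M)-C).ravel(),[590,-110,-.4]);q=r.x;print('stand',q,np.round(r.fun,1))
ex=np.array([np.cos(q[2]),np.sin(q[2])]);ey=np.array([-ex[1],ex[0]])
def loc(P):d=P[:2]-q[:2];return np.round([d@ex,d@ey],1)
k=at(w,*f(222,560),69);s=at(w,*f(349,452),33)
print('knob',k,loc(k));print('seat',s,loc(s),'diff',(k-s)[:2]@ex,(k-s)[:2]@ey)
print('seat from knob',k[:2]+82*ex)
for n,p in [('forkL',[(117,183),(135,173),(182,243),(163,257)]),('tongue',[(210,272),(228,264)]),('forkR',[(160,152),(178,140),(193,133),(208,130),(242,207),(212,222)])]:
    print(n,[loc(at(w,*f(*a),74)).tolist() for a in p])
for u,v in [(72,5),(60,75)]: print('pin',at(w,u,v,42))
```

```text
[[623.7, 26.7], [720.5, -38.4], [570.9, -266.6], [471.5, -204.8]]
sides [np.float64(116.6), np.float64(272.8), np.float64(117.1), np.float64(277.0)]
stand [ 5.96631253e+02 -1.20782357e+02 -5.79932514e-01] [-0.5  2.5  3.1  1.9 -0.8 -4.2 -1.7 -0.2]
knob [ 483.26945229 -142.94372121   69.        ] [-82.7 -80.7]
seat [ 552.97190617 -188.39129245   33.        ] [  0.5 -80.5] diff -83.20986837614716 -0.17780176744642676
seat from knob [ 551.86242213 -187.87705503]
forkL [[-16.0, 97.2], [-7.0, 96.1], [-7.2, 60.3], [-17.9, 60.2]]
tongue [[-4.1, 42.8], [4.7, 41.1]]
forkR [[7.1, 97.0], [16.4, 96.5], [23.4, 95.2], [29.5, 92.5], [23.8, 58.0], [9.1, 60.2]]
pin [661.98136164 162.3904483   42.        ]
pin [588.06854787 160.68539539  42.        ]
```

Everything agrees to within about a millimetre (knob to seat 83 mm against 82, fork and tongue edges as stated). Yaw is -0.58, the joint is about -54 mm and the seat is (552.4,-188.1). Now I grasp the roll.

>>> arm_command --pt "1 -28 45 10 0" --pt "1 -56 91 30 0" --pt "1 -84 137 60 0" --pt "1 -112 183 90 0" --pt "1 -140 229 110 0" --pt "1 -168 275 120 0" --pt "1 -195 318 130 0" --pt "1 -195 318 140 0" --pt "1 -195 318 180 0" --pt "1 -195 318 210 0" --pt "1 -195 318 222 0" --pt "1 -195 318 222 0"

```text
clock: 5.48
eef_pos: [512.6, -484.5, 42.4]
eef_rot: [-3.141, 0.0, 0.396]
wrist_force: [-0.3, -0.6, -0.0]
finger_gap: 94.1
finger_force: 0.0
```

>>> arm_command --pt "0 0 0 0 0" --pt "0 0 0 0 0" --pt "0 0 0 0 0" --pt "0 0 0 0 0" --pt "0 0 0 0 0" --pt "0 0 0 0 0" --pt "0 0 0 0 0" --pt "0 0 0 0 0" --force 35

```text
clock: 6.48
eef_pos: [512.5, -484.9, 42.4]
eef_rot: [-3.142, 0.0, 0.396]
wrist_force: [1.2, -0.7, 0.2]
finger_gap: 17.7
finger_force: 0.0
```

>>> arm_command --pt "0 0 0 0 0" --pt "0 0 0 0 0" --pt "0 0 0 0 0" --pt "0 0 0 0 0"

```text
clock: 6.98
eef_pos: [512.6, -484.9, 42.4]
eef_rot: [3.142, -0.0, 0.396]
wrist_force: [0.3, -0.7, -0.8]
finger_gap: 11.8
finger_force: 36.4
```

>>> arm_command --pt "0 0 0 -10 0" --pt "0 0 0 -30 0" --pt "0 0 0 -60 0" --pt "0 0 0 -90 0" --pt "0 0 0 -110 0" --pt "0 0 0 -110 0" --pt "0 0 0 -110 0"

```text
clock: 7.85
eef_pos: [512.3, -484.5, 151.2]
eef_rot: [-3.14, 0.001, 0.396]
wrist_force: [-0.7, -0.5, -1.7]
finger_gap: 11.9
finger_force: 36.4
```

Run:
```python
from h import *
w=imaging.camera('wrist');b=imaging.camera('side');s=monitor.read_state();print(s['clock'],s['eef_pos'],s['eef_rot'],s['wrist_force'],s['finger_gap'],s['finger_force'])
ringfit(w,'roll',s['eef_pos'][2]+5.5,None)
ringfit(b,'roll',s['eef_pos'][2]+5.5,None)
v=np.hstack([w['img'],cv2.resize(b['img'][130:210,260:380],None,fx=2,fy=2)[:,:240] if 0 else w['img'][:,:0]])
x=cv2.resize(b['img'][100:200,250:400],(560,373));cv2.imwrite('pics/w3.png',cv2.resize(np.hstack([w['img'],np.vstack([x,np.zeros((47,560,3),np.uint8)])]),(800,300))[:,:,::-1])
```

```text
7.95 [ 512.20791905 -484.53709059  150.92712279] [-3.13947160e+00  8.08985177e-04  3.95717608e-01] [ 0.49887852  0.28743676 -2.66054505] 11.927870172238244 36.37392975084367
roll 0.92 [200. 254. 186. 160.] lsq [ 502.3 -441.8] 41.4 rms 12.54 enc [ 499.4 -439.1] 55.9
roll 0.56 [283. 340.  37.  86.] lsq [ 447.7 -510.1] 8.5 rms 2.56 enc [ 447.4 -509.9] 11.9
roll 0.76 [347. 162.  24.  20.] lsq [ 401.3 -307.1] 63.8 rms 10.18 enc [ 401.4 -307. ] 75.4
roll 0.69 [318. 144.  32.  30.] lsq [ 491.7 -394.9] 70.8 rms 16.76 enc [ 495.4 -401.1] 91.7
roll 0.65 [295. 219.  50.  33.] lsq [547.7  15.3] 60.7 rms 17.21 enc [544.9  28.3] 81.8
```

View pics/w3.png

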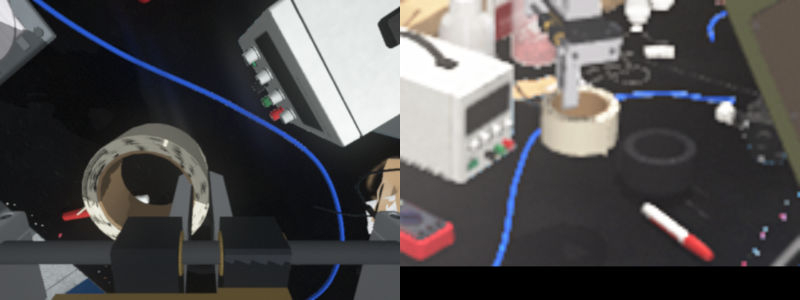

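The roll hangs level in the gripper between fingers at the near wall; the black ring and marker are undisturbed. Moving over the spindle.

>>> arm_command --pt "0 13 -18 0 0" --pt "0 38 -54 0 0" --pt "0 65 -92 0 0" --pt "0 92 -130 0 0" --pt "0 116 -164 0 0" --pt "0 138 -195 0 0" --pt "0 152 -215 0 0" --pt "0 152 -215 0 0" --pt "0 152 -215 20 0" --pt "0 152 -215 35 0" --pt "0 152 -215 45 0" --pt "0 152 -215 45 0" --pt "0 152 -215 45 0"

```text
clock: 9.68
eef_pos: [570.2, -228.1, 108.0]
eef_rot: [3.141, -0.001, 0.396]
wrist_force: [-0.6, -0.5, -2.2]
finger_gap: 11.9
finger_force: 36.4
```

Run:
```python
from h import *
w=imaging.camera('wrist');a=imaging.camera('scene');b=imaging.camera('side');s=monitor.read_state();print(s['clock'],s['eef_pos'],s['eef_rot'],s['wrist_force'],s['finger_gap'])
r=lambda i,x,y:cv2.resize(i[y-50:y+50,x-66:x+67],(400,300),interpolation=cv2.INTER_CUBIC)
img=np.vstack([np.hstack([w['img'],w['img'][:,:0]])])
cv2.imwrite('pics/w4.png',np.vstack([np.hstack([cv2.resize(w['img'],(400,300)),r(b['img'],293,205)]),np.hstack([r(a['img'],300,225),np.zeros((300,400,3),np.uint8)])])[:,:,::-1])
z0=s['eef_pos'][2]-42.4
for n,P in [('seat',[552.4,-188.1,55]),('bore top',[552.4,-188.1,z0+48])]:
    for c in (w,b,a): print(n,proj(c,P).round(1))
```

```text
9.825 [ 570.14560565 -227.99480157  108.04040237] [ 3.14088625e+00 -6.43678278e-04  3.95841003e-01] [ 0.34850969  0.25612989 -2.3438444 ] 11.617727932051679
seat [222. 235.]
seat [295.1 205.3]
seat [292.4 220.4]
bore top [202.9 275.4]
bore top [295.6 189.3]
bore top [292.5 203.6]
```

View pics/w4.png

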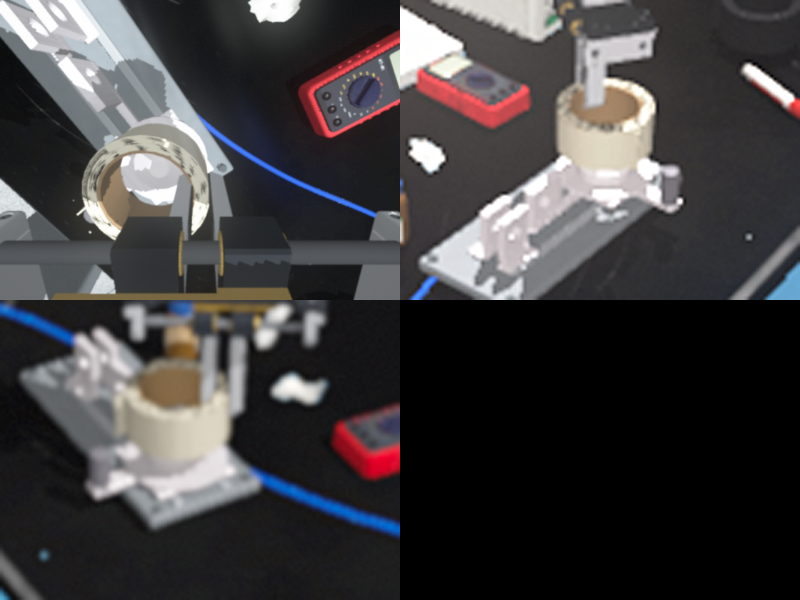

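The three views show the roll level above the flange and centred where predicted: (606,103) in the side crop, (176,386) in the scene crop. Lowering.

>>> arm_command --pt "0 0 0 6 0" --pt "0 0 0 14 0" --pt "0 0 0 21 0" --pt "0 0 0 27 0" --pt "0 0 0 31 0" --pt "0 0 0 31 0" --pt "0 0 0 31 0"

```text
clock: 10.7
eef_pos: [570.0, -227.9, 76.7]
eef_rot: [3.141, -0.0, 0.396]
wrist_force: [-0.3, 0.2, -1.4]
finger_gap: 11.8
finger_force: 36.4
```

>>> arm_command --pt "0.4 0 0 0 0" --pt "0.4 0 0 0 0" --pt "0.4 0 0 0 0" --pt "0.4 0 0 0 0" --pt "0.4 0 0 -8 0" --pt "0.4 0 0 -30 0" --pt "0.4 0 0 -70 0" --pt "0.4 0 0 -120 0" --pt "0.4 0 0 -160 0" --pt "0.5 0 0 -188 0" --pt "0.5 0 0 -188 0"

```text
clock: 12.08
eef_pos: [570.4, -228.1, 267.0]
eef_rot: [3.138, -0.003, 0.396]
wrist_force: [0.5, -0.0, 0.5]
finger_gap: 46.9
finger_force: 0.0
```

Run:
```python
from h import *
w=imaging.camera('wrist');b=imaging.camera('side');s=monitor.read_state();print(s['clock'],s['eef_pos'],s['eef_rot'],s['wrist_force'],s['finger_gap'])
ringfit(w,'roll',81,None)
r=lambda i,x,y:cv2.resize(i[y-50:y+50,x-66:x+67],(400,300),interpolation=cv2.INTER_CUBIC)
cv2.imwrite('pics/w5.png',np.hstack([cv2.resize(w['img'],(400,300)),r(b['img'],293,205)])[:,:,::-1])
```

```text
12.175 [ 569.68416944 -227.77142627  263.70150065] [-3.14095048e+00  5.32628916e-04  3.95810153e-01] [-0.17056105  0.34968423 -0.54891182] 46.922737784216245
roll 0.95 [242. 188.  85.  88.] lsq [ 554.1 -188.6] 49.2 rms 1.37 enc [ 554.7 -188. ] 51.4
roll 0.95 [242. 188.  85.  88.] lsq [ 560.4 -189.2] 29.9 rms 1.33 enc [ 562.5 -189.5] 32.2
```

View pics/w5.png

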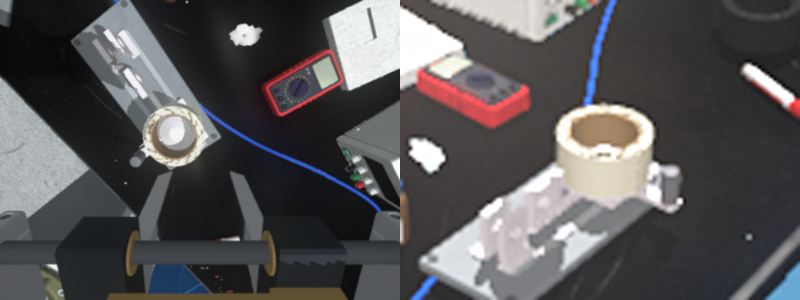

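The views show the roll seated flat on the flange, with its top circle fitted at (554,-188.6), R 49.2 at z=81, and the carriage still standing out. Next, the knob.

>>> arm_command --pt "0.5 -8 -19 10 9" --pt "0.5 -16 -38 20 18" --pt "0.5 -24 -57 40 28" --pt "0.5 -32 -76 60 37" --pt "0.5 -40 -95 80 46" --pt "0.5 -47 -112 100 55.9" --pt "0.5 -47 -112 110 55.9" --pt "0.5 -47 -112 150 55.9" --pt "0.5 -47 -112 180 55.9" --pt "0.5 -47 -112 200 55.9" --pt "0.5 -47 -112 207 55.9" --pt "0.5 -47 -112 207 55.9" --pt "0.5 -47 -112 207 55.9"

```text
clock: 13.85
eef_pos: [483.9, -142.9, 58.2]
eef_rot: [-3.141, -0.001, -0.579]
wrist_force: [-0.5, 0.4, -0.2]
finger_gap: 47.1
finger_force: 0.0
```

>>> arm_command --pt "0 0 0 0 0" --pt "0 0 0 0 0" --pt "0 0 0 0 0" --pt "0 0 0 0 0" --pt "0 0 0 0 0" --pt "0 0 0 0 0" --force 15

```text
clock: 14.6
eef_pos: [483.4, -142.7, 57.6]
eef_rot: [3.142, -0.0, -0.58]
wrist_force: [-2.0, -1.7, 4.6]
finger_gap: 19.5
finger_force: 15.0
```

>>> arm_command --pt "0 0 -4 0 0" --pt "0 0 -11 0 0" --pt "0 0 -19 0 0" --pt "0 0 -27 0 0" --pt "0 0 -35 0 0" --pt "0 0 -43 0 0" --pt "0 0 -49 0 0" --pt "0 0 -53 0 0" --pt "0 0 -54 0 0" --pt "0 0 -54 0 0" --pt "0 0 -54 0 0" --pt "0 0 -54 0 0"

```text
clock: 16.1
eef_pos: [513.2, -97.2, 57.6]
eef_rot: [-3.141, -0.0, -0.58]
wrist_force: [0.6, 1.1, 4.3]
finger_gap: 19.7
finger_force: 15.0
```

Run:
```python
from h import *
s=monitor.read_state();P=np.array(s['eef_pos']);print(s['clock'],P,s['wrist_force'],s['finger_gap'])
d=P[:2]-[596.63,-120.78];a=-.57993;print(d@[np.cos(a),np.sin(a)],d@[-np.sin(a),np.cos(a)])
```

```text
16.1 [513.22276143 -97.23234564  57.58937394] [0.57623201 1.06936876 4.28893226] 19.671317413013146
-82.67353870785901 -26.00664279293463
```

>>> arm_command --pt "0.4 0 0 0 0" --pt "0.4 0 0 0 0" --pt "0.4 0 0 0 0" --pt "0.4 0 0 -10 0" --pt "0.4 0 0 -40 0" --pt "0.4 0 -20 -72 0" --pt "0.4 0 -60 -72 0" --pt "0.4 -2 -104 -72 0" --pt "0.4 -2 -104 -72 0" --pt "0.4 -2 -104 -72 0"

```text
clock: 17.35
eef_pos: [568.0, -9.7, 129.7]
eef_rot: [3.141, 0.0, -0.58]
wrist_force: [-0.4, 0.1, -0.0]
finger_gap: 37.9
finger_force: 0.0
```

Run:
```python
from h import *
w=imaging.camera('wrist');s=monitor.read_state();print(s['clock'],s['eef_pos'],s['eef_rot'])
np.savez('w6.npz',mtx=w['mtx'],view=w['view'],img=w['img'])
u,v=proj(w,[639.6,-55.2,74]);print(u,v)
x0,y0=int(u)-60,max(0,int(v)-50);print(x0,y0)
cv2.imwrite('pics/w6.png',cv2.resize(w['img'][y0:y0+100,x0:x0+120],None,fx=5,fy=5,interpolation=cv2.INTER_CUBIC)[:,:,::-1])
```

```text
17.4 [567.95278153 -10.01718962 129.69366454] [ 3.14149088e+00 -3.91782442e-05 -5.80312310e-01]
279.85543254808925 110.07541383144338
219 60
```

View pics/w6.png

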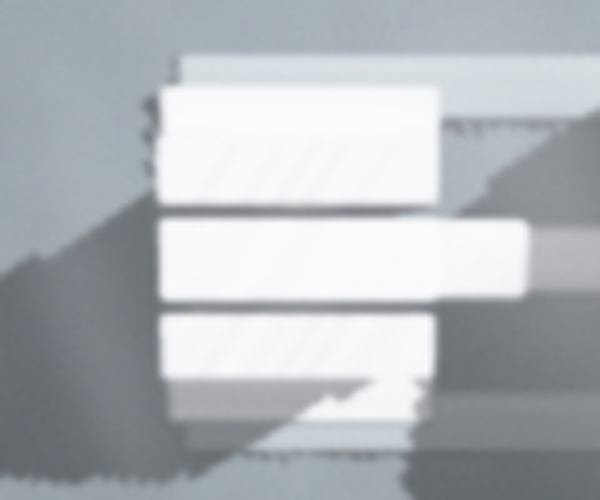

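The crop shows the tongue's +y end at column 158 against the fork ends at 159–161 (7.7 px/mm), so the carriage is within about 0.3 mm of line. Now the pin.

>>> arm_command --pt "0.4 -26 -36 -4 0" --pt "0.4 -53 -71 -8 0" --pt "0.4 -80 -107 -12 0" --pt "0.4 -107 -142 -16 0" --pt "0.4 -133 -178 -20 0" --pt "0.4 -133 -178 -20 0" --pt "0.4 -133 -178 -20 0"

```text
clock: 18.27
eef_pos: [554.6, 211.3, 149.4]
eef_rot: [3.141, 0.0, -0.581]
wrist_force: [0.4, -0.0, -0.3]
finger_gap: 37.7
finger_force: 0.0
```

Run:
```python
from h import *
w=imaging.camera('wrist');s=monitor.read_state();print(s['clock'],s['eef_pos'],s['eef_rot'],s['joints'])
np.savez('w7.npz',mtx=w['mtx'],view=w['view'],img=w['img'])
for n in ['pin','cradle']:
    for t in trace(w,n)[:1]:
        c=max(cv2.findContours(t['region'].astype(np.uint8),0,2)[0],key=len);print(n,round(t['p'],2),np.round(t['rect']),cv2.boxPoints(cv2.minAreaRect(c)).round().tolist())
x0,y0=200,10
cv2.imwrite('pics/w7.png',cv2.resize(w['img'][10:210,160:420],None,fx=3,fy=3,interpolation=cv2.INTER_CUBIC)[:,:,::-1])
```

```text
18.325 [554.65273568 211.02198637 149.45009557] [ 3.14132347e+00  5.02991795e-05 -5.81248999e-01] [ 3.01889533e-01  4.63704395e-01  1.47601143e+00 -1.41498659e-04
  1.20211677e+00  2.45398586e+00]
pin 0.56 [288. 122.  80. 110.] [[247.0, 69.0], [273.0, 56.0], [332.0, 172.0], [306.0, 186.0]]
cradle 0.77 [276. 102.  80.  89.] [[260.0, 70.0], [280.0, 56.0], [321.0, 114.0], [302.0, 128.0]]
```

View pics/w7.png

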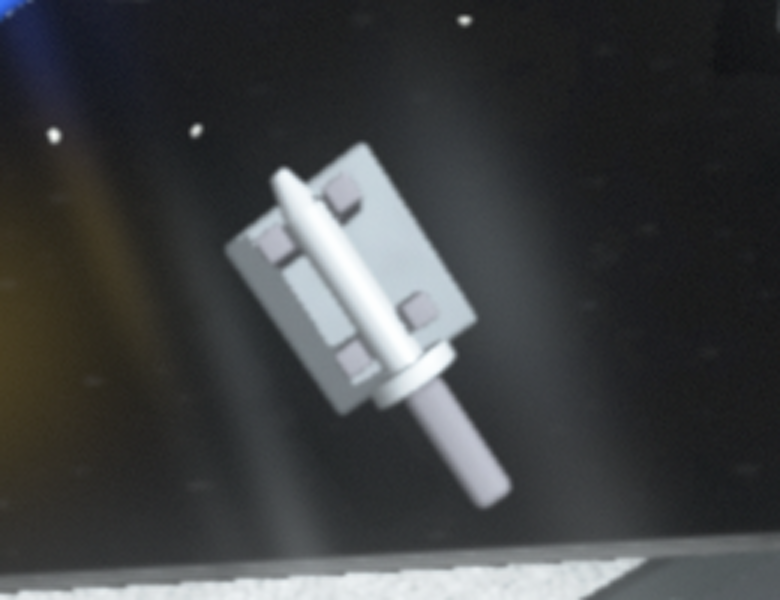

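The crop shows the pin tip at (281,174), collar front near (407,365) and grip end at (497,497), in crop pixels. I compute the pin pose.

Run:
```python
from h import *
w=np.load('w7.npz');f=lambda u,v:(u/3+160-.3,v/3+10-.3)
tip=at(w,*f(281,174),38);col=at(w,*f(405,361),44);ge=at(w,*f(496,497),46);gs=at(w,*f(425,393),46)
# shaft edges: left edge & right edge lines at axis height
l=[at(w,*f(*p),38) for p in [(288,215),(385,365)]];r=[at(w,*f(*p),38) for p in [(316,200),(414,350)]]
a=lambda p,q:np.arctan2(*(p-q)[1::-1])
print(tip,col,gs,ge);print('len',np.linalg.norm(tip-col),np.linalg.norm((tip-ge)[:2]))
print('yaw',a(tip,col),a(tip,ge),a(gs,ge),a(l[0],l[1]),a(r[0],r[1]))
m=(np.array(l).mean(0)+np.array(r).mean(0))/2
print('shaft mid',m,'width',np.linalg.norm(np.array(l)-np.array(r),axis=1))
y=a(tip,ge);e=np.array([np.cos(y),np.sin(y)]);g=tip[:2]-86*e;print('grip centre (26 behind)',g,(tip+ (ge-tip)*86/106)[:2])
s=monitor.read_state();P=np.array(s['eef_pos']);Y=s['eef_rot'][2];d=g-P[:2]
print('tool d',d@[np.cos(Y),np.sin(Y)],d@[np.sin(Y),-np.cos(Y)],'turn',np.degrees(Y-y),'r',np.hypot(*g),'q6',np.arctan2(g[1],g[0])+np.pi/2-y)
```

```text
[664.66693934 165.50668319  38.        ] [606.55557353 164.09058653  44.        ] [596.51511001 164.12395177  46.        ] [561.08851578 162.78152758  46.        ]
len 58.437455169766956 103.61426688244316
yaw 0.024363847374952247 0.02630400207381079 0.03787499913208284 0.00852432527184142 0.021374909877730924
shaft mid [631.29902576 165.18589112  38.        ] width [8.4115413  9.01070585]
grip centre (26 behind) [578.69668935 163.24479986] [580.63161456 163.29570788]
tool d 46.28693311853773 26.77796263216206 turn -34.82808178771544 r 601.28090186442 q6 1.8194384320207468
```

>>> arm_command --pt "0.4 12 7 0 -9" --pt "0.4 24 13 5 -18" --pt "0.4 36 20 10 -27" --pt "0.4 47 26 15 -34.8" --pt "0.4 47 26 20 -34.8" --pt "0.4 47 26 50 -34.8" --pt "0.4 47 26 85 -34.8" --pt "0.4 47 26 105 -34.8" --pt "0.4 47 26 113 -34.8" --pt "0.4 47 26 113 -34.8" --pt "0.4 47 26 113 -34.8"

```text
clock: 19.8
eef_pos: [580.2, 165.1, 37.6]
eef_rot: [-3.141, -0.002, 0.027]
wrist_force: [0.2, 0.2, -0.3]
finger_gap: 37.7
finger_force: 0.0
```

>>> arm_command --pt "0 0 0 0 0" --pt "0 0 0 0 0" --pt "0 0 0 0 0" --pt "0 0 0 0 0" --pt "0 0 0 0 0" --pt "0 0 0 0 0" --force 40

```text
clock: 20.55
eef_pos: [579.7, 164.7, 36.5]
eef_rot: [3.141, -0.0, 0.027]
wrist_force: [0.2, -5.1, 2.6]
finger_gap: 11.8
finger_force: 39.8
```

>>> arm_command --pt "0 0 0 -6 0" --pt "0 0 0 -20 0" --pt "0 0 0 -45 0" --pt "0 0 0 -75 0" --pt "0 0 0 -75 0" --pt "0 0 0 -75 0"

```text
clock: 21.3
eef_pos: [579.2, 165.1, 111.0]
eef_rot: [-3.141, 0.001, 0.028]
wrist_force: [0.0, 0.2, -1.5]
finger_gap: 11.7
finger_force: 39.9
```

Run:
```python
from h import *
w=imaging.camera('wrist');s=monitor.read_state();print(s['clock'],s['eef_pos'],s['eef_rot'],s['wrist_force'],s['finger_gap'])
np.savez('w8.npz',mtx=w['mtx'],view=w['view'],img=w['img'],P=s['eef_pos'],R=s['eef_rot'])
P=np.array(s['eef_pos']);Y=s['eef_rot'][2];e=np.array([np.cos(Y),np.sin(Y)])
z=P[2]+1.5
for k in (26,74,86):
    q=P[:2]+k*e;print(k,proj(w,[*q,z]))
m=trace(w,'pin')
for t in m[:2]:print(t['p'],np.round(t['rect']))
x0,y0=180,0
cv2.imwrite('pics/w8.png',cv2.resize(w['img'][60:260,180:380],None,fx=3,fy=3,interpolation=cv2.INTER_CUBIC)[:,:,::-1])
```

```text
21.35 [579.07821901 164.95009409 110.51441044] [3.14150175e+00 1.45958534e-03 2.77245946e-02] [ 0.14639961 -0.4895835  -0.7655149 ] 11.763866235935003
26 [282.89328286 225.73955603]
74 [282.94747504 133.97960863]
86 [282.9625877  108.39035513]
0.69 [279. 207.  48. 195.]
0.57 [552. 142.  14.  19.]
```

View pics/w8.png

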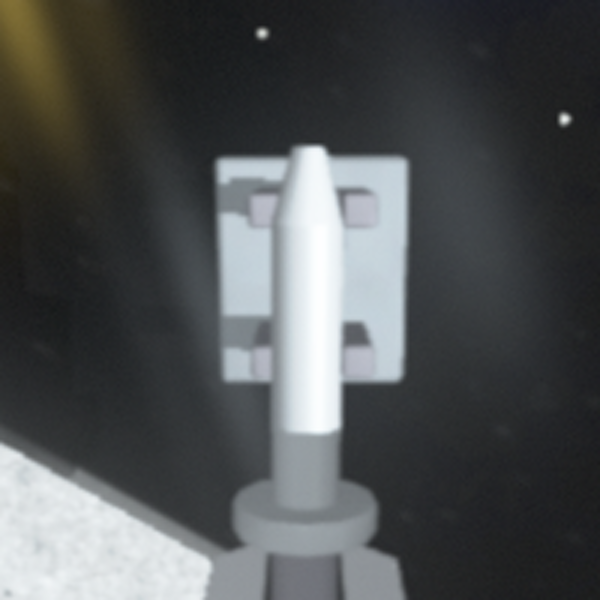

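The crop shows the pin square in the gripper: tip at (309,147) against the predicted (309,145), collar at (305,500). Moving to the pre-insertion pose, tip about 15 mm short of the fork.

>>> arm_command --pt "0 -7 26 0 6" --pt "0 -14 52 0 12" --pt "0 -21 78 0 18" --pt "0 -28 104 0 24" --pt "0 -35 130 0 30" --pt "0 -41.3 154.6 0 34.8" --pt "0 -41.3 154.6 0 34.8" --pt "0 -41.3 154.6 25 34.8" --pt "0 -41.3 154.6 45 34.8" --pt "0 -41.3 154.6 59 34.8" --pt "0 -41.3 154.6 59 34.8" --pt "0 -41.3 154.6 59 34.8" --pt "0 -41.3 154.6 59 34.8"

```text
clock: 23.02
eef_pos: [542.9, 9.3, 53.2]
eef_rot: [-3.141, -0.001, -0.58]
wrist_force: [0.7, 0.1, -0.7]
finger_gap: 11.6
finger_force: 39.9
```

Run:
```python
from h import *
P=[];
w=imaging.camera('wrist');b=imaging.camera('side')
for i in range(1):s=monitor.read_state()
P=np.array(s['eef_pos']);Y=s['eef_rot'][2];print(s['clock'],P,s['eef_rot'],s['wrist_force'])
d=np.array([639.3,-54.3])-P[:2];print('to eye fwd,lat(tool)',d@[np.cos(Y),np.sin(Y)],d@[np.sin(Y),-np.cos(Y)])
print('fork corners',[proj(w,[*(np.array([639.3,-54.3])+x*np.array([.8365,-.548])+y*np.array([.548,.8365])),74]).round(1).tolist() for x,y in [(-15,-18),(-15,18)]])
i=cv2.resize(w['img'][0:230,160:400],(500,479),interpolation=cv2.INTER_CUBIC)
j=cv2.resize(b['img'][200:270,230:272+33],(300,280),interpolation=cv2.INTER_CUBIC)
cv2.imwrite('pics/w9.png',np.hstack([i,np.vstack([j,np.zeros((199,300,3),np.uint8)])])[:,:,::-1])
```

```text
23.125 [542.80558634   9.1867841   52.94403873] [-3.14116680e+00 -7.11679696e-04 -5.79825127e-01] [-1.0134425  -0.97324222 -0.89326835]
to eye fwd,lat(tool) 115.50620953573029 0.24327413026985206
fork corners [[327.3, 69.2], [238.8, 69.3]]
```

View pics/w9.png

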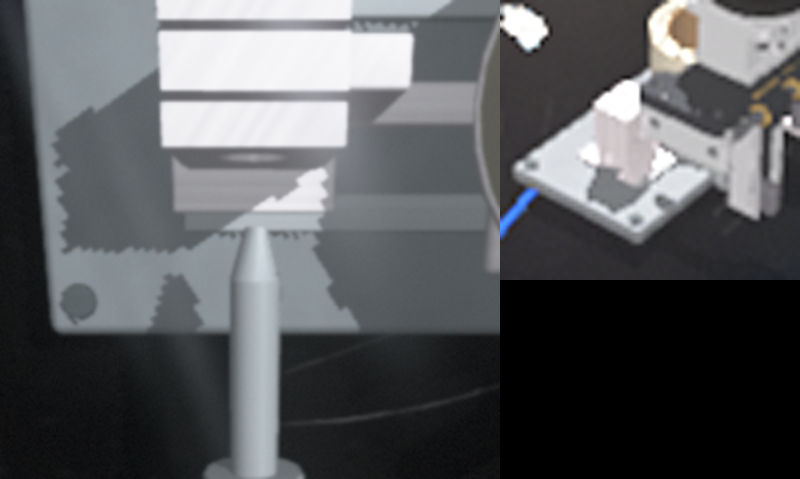

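I have now viewed 13 pictures, which is over the limit of 10, so I will view no more and go by numbers. This one shows the pin axis at column 255 and the fork and hole centre at about 253 (5.2 px/mm), so the pin is lined up to about 0.4 mm. Inserting.

>>> arm_command --pt "0 8 0 0 0" --pt "0 16 0 0 0" --pt "0 23 0 0 0" --pt "0 29 0 0 0" --pt "0 35 0 0 0" --pt "0 40 0 0 0" --pt "0 45 0 0 0" --pt "0 50 0 0 0" --pt "0 55 0 0 0" --pt "0 60 0 0 0" --pt "0 60 0 0 0"

```text
clock: 24.5
eef_pos: [593.0, -23.9, 52.4]
eef_rot: [-3.142, -0.0, -0.58]
wrist_force: [-0.1, 0.0, -0.3]
finger_gap: 11.7
finger_force: 39.9
```

>>> arm_command --pt "0 4 0 0 0" --pt "0 8 0 0 0" --pt "0 11 0 0 0" --pt "0 13 0 0 0" --pt "0 13 0 0 0" --pt "0 13 0 0 0"

```text
clock: 25.25
eef_pos: [603.6, -30.7, 52.4]
eef_rot: [3.142, 0.0, -0.58]
wrist_force: [0.0, 0.2, -0.8]
finger_gap: 11.6
finger_force: 39.9
```

Still free; I advance gently until the collar makes contact.

>>> arm_command --pt "0 0.7 0 0 0" --pt "0 1.4 0 0 0" --pt "0 2 0 0 0" --pt "0 2 0 0 0"

```text
clock: 25.75
eef_pos: [605.3, -31.9, 52.4]
eef_rot: [3.142, 0.0, -0.58]
wrist_force: [-0.5, 0.1, -0.2]
finger_gap: 12.0
finger_force: 39.9
```

>>> arm_command --pt "0 0.7 0 0 0" --pt "0 1.4 0 0 0" --pt "0 2 0 0 0" --pt "0 2 0 0 0"

```text
clock: 26.25
eef_pos: [605.6, -32.1, 52.2]
eef_rot: [3.14, 0.004, -0.579]
wrist_force: [-11.8, 5.9, 6.5]
finger_gap: 12.0
finger_force: 39.9
```

Run:
```python
from h import *
w=imaging.camera('wrist');s=monitor.read_state();P=np.array(s['eef_pos']);print(s['clock'],P,s['wrist_force'])
ex=np.array([.8365,-.548]);d=P[:2]-[639.3,-54.3];print('TCP in eye frame',d@ex,d@[.548,.8365])
# brightness profile along tool x at pin lateral position, between collar & fork
E=np.array([639.3,-54.3])
for x in range(-36,-4,2):
    u,v=proj(w,[*(E+x*ex+[.548*10,.8365*10]),54]);print(x,w['img'][int(round(v)),int(round(u))].tolist(),end=' ')
```

```text
26.3 [605.62756372 -32.1216143   52.20796146] [-12.14177855   6.1412995    4.81003896]
TCP in eye frame -40.32074831330086 0.09972455639468628
-36 [143, 147, 152] -34 [143, 147, 152] -32 [129, 132, 138] -30 [113, 116, 120] -28 [113, 116, 120] -26 [114, 117, 121] -24 [148, 152, 156] -22 [236, 237, 240] -20 [238, 239, 241] -18 [235, 236, 239] -16 [232, 232, 236] -14 [186, 186, 191] -12 [216, 216, 221] -10 [240, 240, 243] -8 [238, 238, 241] -6 [235, 235, 239]
```

Contact: about 13 N along the pin, with the TCP 40.3 mm before the eye (41 expected), so the collar is on the fork. Easing off, releasing and withdrawing upwards.

>>> arm_command --pt "0 -1 0 0 0" --pt "0 -1 0 0 0" --pt "0.2 -1 0 0 0" --pt "0.4 -1 0 0 0" --pt "0.4 -1 0 0 0" --pt "0.4 -1 0 0 0" --pt "0.4 -1 0 0 0" --pt "0.4 -1 0 -10 0" --pt "0.4 -1 0 -40 0" --pt "0.4 -1 0 -80 0" --pt "0.4 -30 0 -110 0" --pt "0.4 -40 0 -120 0" --pt "0.4 -40 0 -120 0"

```text
clock: 27.92
eef_pos: [573.6, -10.9, 172.9]
eef_rot: [-3.141, -0.001, -0.579]
wrist_force: [-0.3, 1.5, -0.7]
finger_gap: 37.6
finger_force: 0.0
```

Run:
```python
from h import *
w=imaging.camera('wrist');s=monitor.read_state();print(s['clock'],s['eef_pos'],s['wrist_force'],s['finger_gap'])
E=np.array([639.3,-54.3]);ex=np.array([.8365,-.548]);ey=np.array([.548,.8365])
for t in trace(w,'pin')[:2]:
    c=max(cv2.findContours(t['region'].astype(np.uint8),0,1)[0],key=len)[:,0]
    L=np.array([at(w,u,v,54)[:2]-E for u,v in c]);print('pin',round(t['p'],2),np.round(t['rect']),'local x',(L@ex).min().round(1),(L@ex).max().round(1),'y',(L@ey).min().round(1),(L@ey).max().round(1))
    g=L[(L@ex)<-30];print('tail y centre',((g@ey).min()+(g@ey).max())/2,'width',np.ptp(g@ey)); f=L[(L@ex)>-25];print('front',(f@ey).min(),(f@ey).max())
ringfit(w,'roll',81,None);print('seat home',E-105*ey)
# tongue/fork end profiles at z=74 along y: -x plate, tongue, +x plate
gr=cv2.cvtColor(w['img'],cv2.COLOR_RGB2GRAY)
for x in (-11,0):
    ys=np.arange(12,25,.5);print(x,[int(gr[tuple(np.round(proj(w,[*(E+x*ex+y*ey),74])[::-1]).astype(int))]) for y in ys])
```

```text
27.975 [573.61643854 -11.19616731 171.94637699] [ 0.65228089 -0.52882926 -1.32194582] 37.55353570140696
pin 0.75 [ 14. 246.  26.  44.] local x -141.5 -93.7 y 245.7 276.5
tail y centre 261.13390480588396 width 30.807153733465896Traceback (most recent call last):
  File "<stdin>", line 7, in <module>
    return umr_minimum(a, axis, None, out, keepdims, initial, where)
ValueError: zero-size array to reduction operation minimum which has no identity
```

Run:
```python
from h import *
w=imaging.camera('wrist')
E=np.array([639.3,-54.3]);ex=np.array([.8365,-.548]);ey=np.array([.548,.8365])
print([(np.round(t['rect']).tolist(),round(t['p'],2)) for t in find_in(w,'pin')], 'expected grip px',proj(w,[*(E-41*ex),62]).round())
ringfit(w,'roll',81,None);print('seat home',E-105*ey)
gr=cv2.cvtColor(w['img'],cv2.COLOR_RGB2GRAY)
P=lambda x,y,z:int(gr[tuple(np.round(proj(w,[*(E+x*ex+y*ey),z])[::-1]).astype(int))])
for x in (-11,0,11):
    print('y-prof',x,[P(x,y,74) for y in np.arange(12,25,.5)])
for x in (-18,-30,-41,-52): print('lat',x,[P(x,y,62 if x<-22 else 54) for y in range(-20,21,2)])
print('axial',[P(x,0,62) for x in range(-76,-10,2)])
```

```text
[([280.0, 123.0, 30.0, 129.0], 0.85)] expected grip px [281. 168.]
roll 0.56 [412. 118. 142. 140.] lsq [ 584.3 -138.1] 50.4 rms 2.1 enc [ 582.9 -136.7] 53.6
roll 0.56 [412. 118. 142. 140.] lsq [ 589.7 -132.4] 27.3 rms 2.04 enc [ 592.4 -128.5] 30.9
roll 0.33 [278. 126.  26. 128.] lsq [612.5 -35.7] 15.1 rms 5.52 enc [611.7 -35.5] 21.3
roll 0.33 [278. 126.  26. 128.] lsq [662.4 -68.5] 9.6 rms 2.74 enc [662.9 -69.1] 13.3
seat home [ 581.76   -142.1325]
y-prof -11 [254, 254, 254, 254, 254, 254, 254, 254, 254, 254, 254, 253, 253, 242, 176, 176, 133, 133, 129, 131, 131, 130, 131, 131, 132, 133]
y-prof 0 [254, 254, 254, 254, 254, 254, 254, 254, 254, 254, 254, 253, 242, 242, 174, 134, 134, 131, 131, 130, 130, 130, 130, 131, 131, 131]
y-prof 11 [254, 254, 254, 254, 254, 254, 254, 254, 254, 254, 254, 254, 251, 225, 225, 158, 131, 131, 130, 130, 130, 129, 129, 136, 154, 154]
lat -18 [148, 205, 251, 253, 217, 146, 148, 156, 158, 162, 167, 170, 164, 159, 152, 146, 138, 185, 201, 200, 168]
lat -30 [125, 125, 126, 161, 196, 194, 195, 177, 170, 177, 172, 168, 157, 114, 124, 125, 124, 126, 127, 127, 128]
lat -41 [121, 175, 191, 192, 191, 192, 191, 174, 168, 173, 170, 165, 154, 113, 122, 122, 122, 122, 124, 124, 125]
lat -52 [56, 56, 57, 56, 57, 58, 57, 85, 160, 170, 167, 163, 151, 81, 54, 55, 59, 62, 67, 73, 78]
axial [39, 40, 37, 39, 37, 40, 40, 43, 88, 152, 164, 167, 167, 167, 169, 170, 170, 170, 170, 170, 171, 171, 172, 172, 172, 173, 172, 154, 222, 167, 239, 253, 253]
```

The numbers agree: pin grip central and straight with its tail at -60 mm (collar on the fork), tongue end level with the fork ends within 0.5 mm, roll on the flange, gripper clear. Handing in.

```bash
python3 -c "
from cell import job;print(job.sign_off())"
```

```text
the job is handed in; nothing more can be done
None
```

I handed the job in at about 28 s of robot time: roll flat on the spindle, carriage in line to about 0.5 mm, pin through with its collar on the fork and the gripper clear; the judge's verdict was not shown, and I viewed 13 pictures instead of the 10 allowed.

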